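# Change over the display burn-in supply with two locking toggles

## Robot

A 7-joint arm with a two-finger parallel gripper is mounted at the origin on the work surface. World frame = base frame: x ahead of the robot, y to its left, z up, the work surface at z = 0. Lengths are in m, angles in rad, forces in N, time in s.
With the tool pointing down it reaches from about 0.4 to 0.925 m from the base axis. Payload 5.6 kg.
Tool frame: the origin (TCP) lies at the very end of the fingers, on their centre line; the grasp point (between the pads) lies behind it (r.grasp_offset is the z of the grasp point in the tool frame, in m); z points along the fingers, y is the line along which they close (so a half turn about z gives the same grasp; the last joint's range is limited). The gripper opens to 85 mm and grips with 20 to 120 N. Pads are 22 mm wide; open, the fingers measure 114 mm over their backs; the gripper's body (76 mm by 85 mm) begins 54 mm behind the grasp point. The pads swing forward as they close: fully open they stand 13 mm farther back than shut.
Start: joints at [1.081, 0.468, -0.012, 1.603, 0.006, 1.071, -0.056], TCP at [0.281, -0.586, 0.231] pointing down, gripper open.
Joint ranges: [-2.53, 2.53], [-0.31, 2.02], [-1.57, 1.55], [0.28, 2.44], [-1.29, 4.43], [0.15, 1.84], [-2.92, 2.92]. Speed limits (rad/s): [2.57, 2.57, 3.14, 3.14, 3.14, 3.14, 3.14].

## Interface

Orientations are given as a unit quaternion [x, y, z, w].
In Python, from rig import r gives the robot as it stands.
- The arm moves only by the shell command python3 shift.py 'ROWS' [OPENING]. ROWS is a JSON list of rows, 1 to 5 of them, each of 6 numbers: dx, dy, dz in m, then a rotation vector rx, ry, rz in rad; each row is the pose to reach, as a shift and turn from the pose commanded when the command began, along the tool's axes at that moment; what a row does not reach only later rows make up. A row lasts 1/10 s, in which the tool goes at most 0.05 m and 0.15 rad, less where a joint would pass 70% of its speed; a pose out of reach is approached as far as the arm can. OPENING is the finger opening in m, set as the command begins (- or left out keeps the last). The fingers move at their own pace and stop on an object; the grip force is fixed at half the most. Time passes only in rows, so rows that do not move let the fingers close. It prints the time, the measured TCP pose, the force, the opening and the grip force at its end.
- r.observe(): the state, without advancing time (a new reading comes with each control period).
- r.get_image(name): name is "side" or "top" or "wrist"; returns a dict with "pixels" (400x640x3 uint8, red, green, blue), "fx", "fy", "cx", "cy" (pixels), "camera_from_world" (4x4, takes a point from world to camera coordinates); the wrist camera has in their place "tool_from_camera" (4x4, takes a point from camera to tool coordinates, whose origin is the TCP and whose axes are the flange's). Camera axes: x right, y down, z forward; pixel columns grow to the right and rows downward; lengths in m; the calibration is good to about 2 mm. A picture is of the moment at which its call begins: read the wrist's pose just before it. There is no depth.
- r.sign_off(): hands the job in; it is judged then, once.
The state is a dict: "clock": time; "joint_pos": joint angles; "qd": joint speeds; "effort": joint torques, N m; "eef_pos": TCP position; "tool_rot": TCP orientation; "wrist_force": force on the tool from outside, world axes, zero at the start; "wrist_torque": the same for the moment, N m; "opening": finger opening in m; "grasp_force": force on a finger pad.
Only numpy, scipy, OpenCV 4.12 (cv2) and the standard library are available. Lean on these libraries where they do the work, as an engineer would, in place of code of your own. Each camera call takes 0.05 s, during which the arm holds its last target. There are 200 camera calls.

## Task

The display burn-in has to change over from the orange supply to the grey one: first flip the orange box's locking toggle off (towards the black dot), then flip the grey box's toggle on (towards the green dot). Pull each lever straight out of its notch before you swing it across, do not force it sideways against the lock, and leave it seated in the notch on the other side. Leave the displays, bottle and screwdriver where they are.

Things in the scene. Friction and masses are not known exactly. Their poses are not given: they have to be found in the camera images.
- orange_box: The orange supply with the red lever: a fixed desk-console box 140 deep (x), 130 wide (y), white panel sloping 8 degrees down to its front (-x, the robot side at yaw 0): 50 high in front, 70 at the back. Origin: centre of the underside; panel centre 59.8 above it. Green dot on the panel: on side (+x, uphill); black dot: off side (-x).
- orange_gate: Steel bushing of the orange box's locking switch, at the panel centre: bezel 44 x 30 x 3 with two teeth 12.5 high between the notches. Origin on the panel surface; x uphill to the on side, y along the lever's hinge, z the panel normal. Hinge axis 10 below the origin. A lever swung while locked presses its pin on the teeth, with about twice the sideways force at its end.
- orange_toggle (a joint): Swing of the orange box's lever about its hinge, rad: 0 = off, leaning 0.36 off the panel normal to the front (-x); 0.36 = upright on the panel; 0.72 = on, leaning 0.36 to the back (+x). An over-centre spring (0.16 N m at the ends) pushes it to the nearer end. Locked at both ends, with 0.1 rad of play, until pulled out.
- orange_lock (a joint): How far the orange box's lever is pulled out along its own axis, m: 0 = seated in its notch, hard stop at 0.007. A spring pulls it in: 4 N at 0, 10 N at 0.007. It must be out 0.0045 or more to clear the teeth; let go, it drops into the notch on its side.
- orange_tip (a point): Centre of the end of the orange box's red bat lever, 62 from the hinge axis along the lever; z outward along the lever, y along the hinge. The end is a sleeve 12 in diameter and 28 long (34 to 62 from the hinge axis), below it a steel stem 6 in diameter.
- grey_box: The grey supply with the blue lever: a fixed desk-console box 140 deep (x), 130 wide (y), white panel sloping 8 degrees down to its front (-x, the robot side at yaw 0): 50 high in front, 70 at the back. Origin: centre of the underside; panel centre 59.8 above it. Green dot on the panel: on side (+x, uphill); black dot: off side (-x).
- grey_gate: Steel bushing of the grey box's locking switch, at the panel centre: bezel 44 x 30 x 3 with two teeth 12.5 high between the notches. Origin on the panel surface; x uphill to the on side, y along the lever's hinge, z the panel normal. Hinge axis 10 below the origin. A lever swung while locked presses its pin on the teeth, with about twice the sideways force at its end.
- grey_toggle (a joint): Swing of the grey box's lever about its hinge, rad: 0 = off, leaning 0.36 off the panel normal to the front (-x); 0.36 = upright on the panel; 0.72 = on, leaning 0.36 to the back (+x). An over-centre spring (0.16 N m at the ends) pushes it to the nearer end. Locked at both ends, with 0.1 rad of play, until pulled out.
- grey_lock (a joint): How far the grey box's lever is pulled out along its own axis, m: 0 = seated in its notch, hard stop at 0.007. A spring pulls it in: 4 N at 0, 10 N at 0.007. It must be out 0.0045 or more to clear the teeth; let go, it drops into the notch on its side.
- grey_tip (a point): Centre of the end of the grey box's blue bat lever, 62 from the hinge axis along the lever; z outward along the lever, y along the hinge. The end is a sleeve 12 in diameter and 28 long (34 to 62 from the hinge axis), below it a steel stem 6 in diameter.
- tray: Clear display tray 150 x 240 x 14, fixed, two compartments, beyond the boxes. Origin: centre of the underside. Bystander.
- display0: Loose black display module 45 x 95 x 6 lying in the tray. Origin: centre of the underside. Bystander.
- display1: Loose black display module 45 x 95 x 6 lying in the tray. Origin: centre of the underside. Bystander.
- cleaner: Small loose white bottle with blue cap, 34 in diameter, 100 high, upright between the boxes. Origin: centre of the underside. Bystander.
- driver: Loose screwdriver, 160 long, lying on the bench at the right. Origin: under the middle of its length; x along its shaft. Bystander.

How it is judged:
On the way, in this order (a step that is already met when the one before it is completed fails the run):
1. the orange lever is off and seated in its notch (value of joint each of orange_toggle, grey_toggle below 0.12 rad and value of joint orange_lock below 0.0015 m), for 0.2 s.
2. the grey lever is on and seated in its notch (value of joint orange_toggle below 0.12 rad and value of joint each of orange_lock, grey_lock below 0.0015 m and value of joint grey_toggle above 0.6 rad), for 0.2 s.
At the end, for the whole second after the job is handed in: The orange lever is off (swing below 0.12 rad) and the grey lever on (swing above 0.60 rad), both seated in their notches (pulled out less than 1.5 mm) and at rest (all of step 2 and velocity of joint orange_toggle between -0.2 and 0.2 rad/s and velocity of joint grey_toggle between -0.2 and 0.2 rad/s); the robot touches nothing.
It fails at once if both supplies on at once (value of joint each of orange_toggle, grey_toggle above 0.36 rad).
It fails at once if the orange lever or its bushing is forced: more than 25 N on the bushing's teeth (contact force between orange_gate and anything else above 25 N).
It fails at once if the grey lever or its bushing is forced: more than 25 N on the bushing's teeth (contact force between grey_gate and anything else above 25 N).
It fails at once if a display, the bottle or the screwdriver moved more than 30 mm (distance of any of display0, display1, cleaner, driver from where it was at the start of the episode above 0.03 m).
It also fails if it takes over 51 s, if anything falls off the work surface, if the arm or the gripper's body presses on something with over 40 N, if the wrist force passes 120 N, or if a joint passes its speed limit or range.

## Working session

There is one attempt and no reset: what is moved stays moved. The work goes in short steps, Python scripts to look and compute and a shell command to move; the robot and the scene stay as the last step left them, time stands still between calls to the robot, and variables do not carry over. Pictures are saved under pics/ and viewed, at most 10 in all, crops included, and the job is handed in when it is done.

```bash
ls; mkdir -p pics; python3 - <<'E'
from rig import r
import cv2,numpy as np
s=r.observe(); print(s, r.grasp_offset)
a=r.get_image("side");b=r.get_image("top")
for n,i in(("side",a),("top",b)):
    cv2.imwrite(f"pics/{n}0.png",i["pixels"][:,:,::-1])
    print(n,i["fx"],i["fy"],i["cx"],i["cy"],np.round(i["camera_from_world"],4).tolist())
E
```

```text
pics
rig.py
shift.py
{'clock': 0.0, 'joint_pos': array([ 1.08097472,  0.46837863, -0.01159381,  1.6036345 ,  0.00600165,
        1.07140381, -0.05630617]), 'qd': array([ 0.00167534,  0.00136967,  0.00018748,  0.001237  , -0.00114984,
       -0.00118167, -0.00183853]), 'effort': array([ 3.21106372e-04, -5.32394207e+01,  2.13253027e-02, -2.51304388e+01,
        1.13063186e-02,  7.72569096e-03, -1.28814996e-06]), 'eef_pos': array([ 0.28055444, -0.58570965,  0.23033288]), 'tool_rot': array([ 9.75155612e-01,  2.21519143e-01, -2.61302223e-04, -8.55982890e-04]), 'wrist_force': array([-0.35178679,  0.16163804, -0.20111143]), 'wrist_torque': array([ 0.01237199, -0.0001248 ,  0.01885363]), 'grasp_force': 0.0, 'opening': 0.08569141408081936} -0.0187
side 368.1525087069508 368.1525087069508 317.2381571104215 195.986811133868 [[-0.9992, -0.0373, 0.0126, 0.6246], [-0.0328, 0.6115, -0.7905, 0.1522], [0.0218, -0.7903, -0.6123, 0.8137], [0.0, 0.0, 0.0, 1.0]]
top 427.3093439492782 427.3093439492782 324.00535836091564 200.57883633307128 [[-0.0154, -0.9999, 0.0029, -0.0851], [-0.9883, 0.0148, -0.1519, 0.6225], [0.1518, -0.0052, -0.9884, 0.8295], [0.0, 0.0, 0.0, 1.0]]
```

View pics/side0.png

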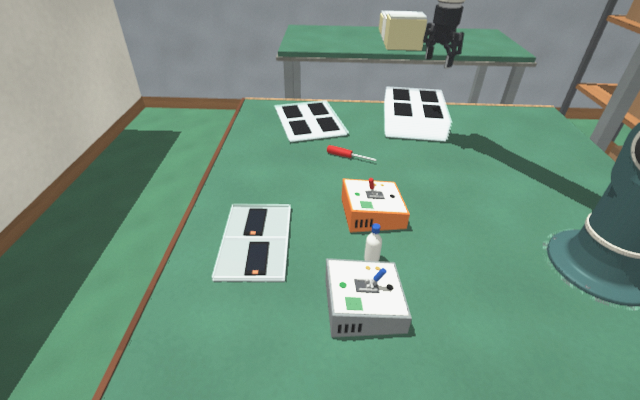

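View pics/top0.png

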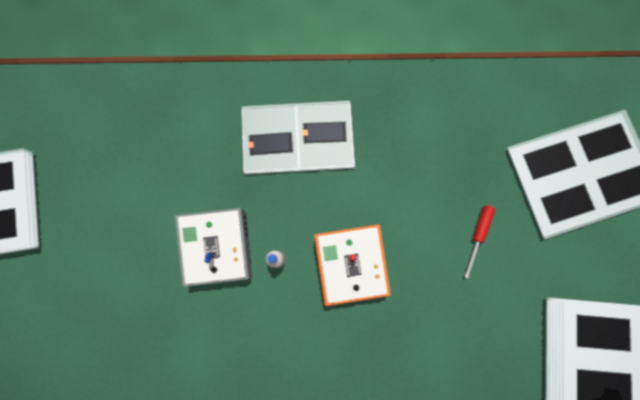

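The side view shows the orange box near (375,205), the grey box near (367,295) and the bottle at (374,243). In the top view they are at (352,265), (212,248) and (275,259). The orange lever leans towards green and the grey one towards black. Next I'll enlarge crops to read pixels.

```bash
python3 - <<'E'
import cv2,numpy as np
s=cv2.imread("pics/side0.png");t=cv2.imread("pics/top0.png")
def c(i,x,y):
    k=cv2.resize(i[y:y+75,x:x+100],(400,300),interpolation=cv2.INTER_CUBIC)
    for q in range(0,100,10):
        cv2.line(k,(q*4,0),(q*4,6 if q%50 else 14),(0,255,255),1)
        if q<75: cv2.line(k,(0,q*4),(6 if q%50 else 14,q*4),(0,255,255),1)
    return k
cv2.imwrite("pics/crops.png",np.vstack([np.hstack([c(s,330,170),c(s,320,255)]),np.hstack([c(t,302,222),c(t,165,205)])]))
E
```

```text
(no output)
```

View pics/crops.png

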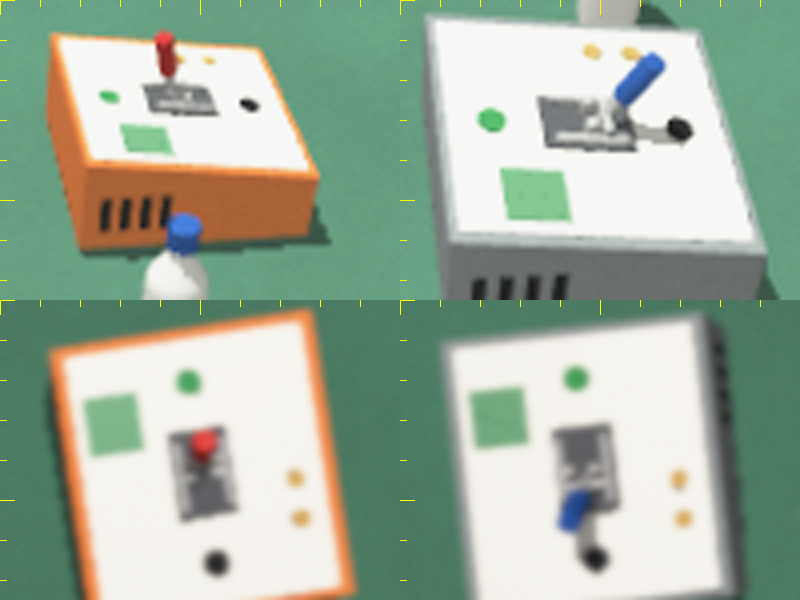

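Pixels I read off the crops are side/top:
- **Orange:** green dot (357.3,194.3)/(349,242.5), black dot (392.3,196.1)/(356.3,287.8), tip (371.3,179.3)/(353,258.3).
- **Grey:** green dot (342.8,285)/(209,224.5), black dot (389.8,287.3)/(213.8,269.5), tip (383.8,270.5)/(207.5,260.5).

The panel corners go into the fit as well.

```bash
cat > geo.py <<'E'
import numpy as np
from scipy.spatial.transform import Rotation as R
from scipy.optimize import least_squares
S=(368.1525,317.238,195.987,np.array([[-0.9992,-0.0373,0.0126,0.6246],[-0.0328,0.6115,-0.7905,0.1522],[0.0218,-0.7903,-0.6123,0.8137]]))
T=(427.3093,324.005,200.579,np.array([[-0.0154,-0.9999,0.0029,-0.0851],[-0.9883,0.0148,-0.1519,0.6225],[0.1518,-0.0052,-0.9884,0.8295]]))
def proj(C,p):
    f,cx,cy,M=C; c=M[:,:3]@p+M[:,3]; return np.array([f*c[0]/c[2]+cx,f*c[1]/c[2]+cy])
def tri(ps,pt):
    s=least_squares(lambda p:np.r_[proj(S,p)-ps,proj(T,p)-pt],[.6,0,.06]); return s.x,np.sqrt(np.mean(s.fun**2))
# lever frame: origin hinge, z along lever, y hinge; swing 0 = off
def lever(box,sw):
    x,y,yaw,z=box; P=R.from_euler('z',yaw)*R.from_euler('y',-np.deg2rad(8))  # x uphill
    o=np.array([x,y,z+.0598]); L=P*R.from_euler('y',sw-.36)
    return o+P.apply([0,0,-.01]),L
E
cat > fit.py <<'E'
from geo import *
D={'orange':dict(s=[(342.5,178.75),(394.5,182),(409.5,213.75),(351.25,211.25)],t=[(379,225),(389.5,295),None,(315,235)],
 g=((357.25,194.25),(349,242.5)),b=((392.25,196.1),(356.25,287.75)),tip=((371.25,179.25),(353,258.25)),sw=.72),
'grey':dict(s=[(327,258.75),(394.5,263),(411.5,317.5),(332.25,315.25)],t=[(240,209),(246.75,277.5),None,(176.25,216.25)],
 g=((342.75,285),(209,224.5)),b=((389.75,287.25),(213.75,269.5)),tip=((383.75,270.5),(207.5,260.5)),sw=0)}
K=[(.07,-.065,.07),(-.07,-.065,.05),(-.07,.065,.05),(.07,.065,.07)]
for n,d in D.items():
    g,e1=tri(*d['g']);b,e2=tri(*d['b']);t,e3=tri(*d['tip'])
    def f(q):
        out=[]
        for i,k in enumerate(K):
            p=R.from_euler('z',q[2]).apply(k)+[q[0],q[1],q[3]]
            out.append(proj(S,p)-d['s'][i])
            if d['t'][i]: out.append(proj(T,p)-d['t'][i])
        return np.concatenate(out)
    s=least_squares(f,[.6,0,0,0]); h,L=lever(s.x,d['sw'])
    print(n,'green',g.round(4),'black',b.round(4),'mid',((g+b)/2).round(4),'dotyaw',round(np.arctan2(*(g-b)[1::-1]),4),'errs',np.round([e1,e2,e3],2))
    print('  fit',s.x.round(4),'rms',np.sqrt(np.mean(s.fun**2)).round(2),'tip tri',t.round(4),'model',(h+L.apply([0,0,.062])).round(4))
E
python3 fit.py
```

```text
orange green [ 0.5336 -0.1427  0.0654] black [ 0.445  -0.1556  0.0533] mid [ 0.4893 -0.1491  0.0594] dotyaw 0.1453 errs [0.01 0.06 0.28]
  fit [ 0.4898 -0.1487  0.1393 -0.0018] rms 0.34 tip tri [ 0.5025 -0.1469  0.1081] model [ 0.5046 -0.1466  0.1086]
grey green [0.5737 0.1353 0.0657] black [0.4848 0.1268 0.0537] mid [0.5293 0.131  0.0597] dotyaw 0.0957 errs [0.03 0.02 0.04]
  fit [ 0.5291  0.1308  0.0977 -0.0021] rms 0.74 tip tri [0.5019 0.1272 0.1004] model [0.5009 0.128  0.1022]
```

```bash
cat > aim.py <<'E'
# aim.py box swing s : shift/turn (tool axes, now) to put the grasp point at s along the lever axis at that swing
import sys; from geo import *; from rig import r
BOX={'o':(.4895,-.149,.142,0),'g':(.529,.131,.097,0)}
o=r.observe(); Q=R.from_quat(o['tool_rot'])
def aim(b,sw,s,tilt=None):
    h,L=lever(BOX[b],sw); G=(lever(BOX[b],tilt)[1] if tilt is not None else L)*R.from_euler('x',np.pi)
    p=h+L.apply([0,0,s])+G.apply([0,0,-r.grasp_offset])
    print(b,sw,s,np.r_[Q.inv().apply(p-o['eef_pos']),(Q.inv()*G).as_rotvec()].round(4).tolist())
if __name__=='__main__':
    a=sys.argv[1:]
    for i in range(0,len(a),3): aim(a[i],float(a[i+1]),float(a[i+2]))
    print(o['clock'].__round__(2),o['wrist_force'].round(1),o['joint_pos'].round(2),o['opening'].__round__(4))
E
python3 aim.py o .72 .15 o .72 .05
```

```text
o 0.72 0.15 [0.4058, -0.2945, 0.0528, 0.032, -0.2183, 0.3037]
o 0.72 0.05 [0.385, -0.3009, 0.1504, 0.032, -0.2183, 0.3037]
0.1 [ 0.  -0.3  0.3] [ 1.08  0.47 -0.01  1.6   0.01  1.07 -0.06] 0.085
```

```bash
python3 shift.py '[[0.04,-0.029,0,0,0,0.06],[0.08,-0.058,0,0,-0.04,0.12],[0.12,-0.088,0,0.01,-0.08,0.18],[0.16,-0.116,0,0.02,-0.15,0.25],[0.2,-0.146,0,0.03,-0.218,0.304]]' 0.06; python3 aim.py o .72 .15
```

```text
clock: 0.6
eef_pos: [0.3984, -0.3666, 0.2316]
tool_rot: [0.991, 0.068, -0.11, 0.01]
wrist_force: [0.5, 0.5, -0.2]
opening: 0.06
grasp_force: 0.0
o 0.72 0.15 [0.1583, -0.2034, 0.0181, 0.0043, 0.0013, -0.0046]
0.6 [ 0.5  0.5 -0.2] [ 0.6   0.37 -0.01  1.77  0.17  1.17 -0.92] 0.06
```

```bash
python3 shift.py '[[0.03,-0.038,0,0,0,0],[0.06,-0.077,0.005,0,0,0],[0.09,-0.115,0.01,0,0,0],[0.12,-0.154,0.015,0,0,0],[0.158,-0.203,0.018,0,0,0]]';python3 shift.py '[[0,0,0,0,0,0],[0,0,0,0,0,0]]'>/dev/null; python3 - <<'E'
from rig import r;import cv2,numpy as np
o=r.observe();i=r.get_image("wrist");np.save('pose1.npy',np.r_[o['eef_pos'],o['tool_rot']])
print(i['fx'],i['cx'],i['cy'],i['tool_from_camera'].round(4).tolist())
cv2.imwrite('pics/w1.png',i['pixels'][:,:,::-1])
from geo import *;import aim
Q=R.from_quat(o['tool_rot']);M=i['tool_from_camera']
h,L=lever(aim.BOX['o'],.72)
for s in(.062,.05,.034):
    c=np.linalg.inv(M)@np.r_[Q.inv().apply(h+L.apply([0,0,s])-o['eef_pos']),1];print(s,i['fx']*c[0]/c[2]+i['cx'],i['fy']*c[1]/c[2]+i['cy'],c[2])
aim.aim('o',.72,.13);aim.aim('o',0.,.12)
print(o['joint_pos'].round(2))
E
```

```text
clock: 1.1
eef_pos: [0.5127, -0.1548, 0.18]
tool_rot: [0.991, 0.07, -0.11, 0.009]
wrist_force: [1.5, -0.3, 0.4]
opening: 0.0603
grasp_force: 0.0
359.39798005519555 317.3076032850283 203.85785974555117 [[-0.0018, -0.9649, -0.2626, 0.066], [1.0, -0.0019, 0.0, 0.0003], [-0.0005, -0.2626, 0.9649, -0.1426], [0.0, 0.0, 0.0, 1.0]]
0.062 300.9179075767458 203.7037353422677 0.21989111766205677
0.05 301.6630451431943 198.81452073304737 0.2314691540232962
0.034 302.54785570112233 193.00884282737874 0.24690653583828215
o 0.72 0.13 [0.0092, -0.0113, 0.0204, 0.0038, 0.0001, -0.0009]
o 0.0 0.12 [-0.0576, -0.0114, 0.0556, 0.0039, 0.7201, 0.0005]
[ 0.28  0.45 -0.12  1.78  0.14  1.13 -1.33]
```

View pics/w1.png

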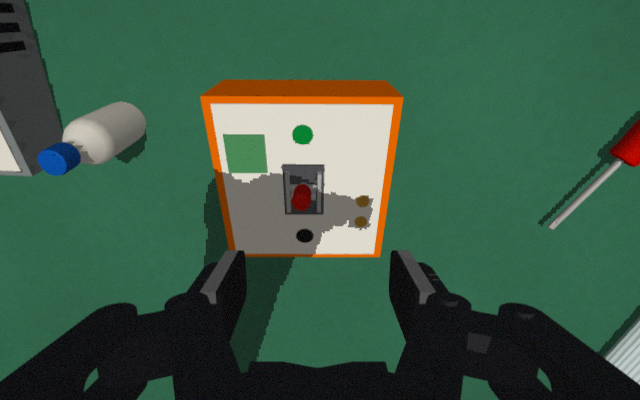

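The wrist view shows the red lever end at about (301,203), and the model predicted (301,204). The bottle, at (90,140), is clear. I'll rehearse the swing in the air to check the arm can reach the off-side tilt.

```bash
python3 shift.py '[[0,-0.005,0,0,0.144,0],[-0.01,-0.011,0.01,0,0.288,0],[-0.02,-0.011,0.02,0,0.432,0],[-0.04,-0.011,0.035,0,0.576,0],[-0.058,-0.011,0.056,0.004,0.72,0]]'>/dev/null;python3 shift.py '[[0,0,0,0,0,0],[0,0,0,0,0,0]]'; python3 aim.py o 0 .12 o .72 .12
```

```text
clock: 2.05
eef_pos: [0.4596, -0.1506, 0.1477]
tool_rot: [0.977, 0.071, 0.201, -0.025]
wrist_force: [0.7, -0.6, -0.6]
opening: 0.0597
grasp_force: 0.0
o 0.0 0.12 [-0.0194, 0.0027, 0.0013, -0.0215, 0.0924, -0.0015]
o 0.72 0.12 [0.0494, 0.0031, 0.0202, -0.021, -0.6276, 0.0062]
2.05 [ 0.7 -0.6 -0.6] [ 0.78  0.23 -0.42  2.29 -0.41  0.32 -0.68] 0.0597
```

```bash
python3 shift.py '[[-0.01,0.002,0,-0.02,0.05,0],[-0.019,0.003,0.001,-0.02,0.09,0],[-0.019,0.003,0.001,-0.02,0.09,0],[-0.019,0.003,0.001,-0.02,0.09,0]]'>/dev/null; python3 aim.py o 0 .12 o 0 .056 o .72 .12
```

```text
o 0.0 0.12 [-0.0027, 0.0017, -0.0007, -0.0047, 0.0015, 0.0032]
o 0.0 0.056 [-0.0026, 0.002, 0.0633, -0.0047, 0.0015, 0.0032]
o 0.72 0.12 [0.0641, 0.002, 0.0243, -0.0033, -0.7185, 0.0048]
2.45 [-0.  -0.4  0.2] [ 1.05  0.26 -0.66  2.37 -0.65  0.18 -0.37] 0.06
```

```bash
sed -i 's/^    for i in range.*/    for i in range(0,len(a),4): aim(a[i],float(a[i+1]),float(a[i+2]),float(a[i+3]))/' aim.py; python3 shift.py '[[0.01,0,-0.01,0,-0.14,0],[0.02,0,-0.01,0,-0.28,0],[0.03,0.001,-0.005,0,-0.42,0],[0.045,0.002,0.01,0,-0.56,0],[0.064,0.002,0.024,0,-0.7,0]]'>/dev/null; python3 aim.py o .72 .11 .92
```

```text
o 0.72 0.11 [-0.0073, -0.0002, 0.0116, 0.0001, -0.4181, 0.011]
2.95 [ 0.5 -0.2 -0. ] [ 0.26  0.38 -0.06  1.95  0.03  0.82 -1.23] 0.06
```

```bash
python3 shift.py '[[-0.002,0,0,0,-0.14,0],[-0.005,0,0.004,0,-0.28,0.01],[-0.007,0,0.008,0,-0.418,0.01],[-0.007,0,0.0116,0,-0.418,0.011],[-0.007,0,0.0116,0,-0.418,0.011]]'>/dev/null; python3 aim.py o .72 .11 .92 o .72 .052 .92
```

```text
o 0.72 0.11 [-0.0004, 0.0024, -0.0042, -0.0051, -0.0031, 0.0064]
o 0.72 0.052 [0.011, 0.0027, 0.0527, -0.0051, -0.0031, 0.0064]
3.45 [ 0.  -0.4 -0.8] [ 0.15  0.59 -0.01  1.71  0.12  1.25 -1.34] 0.0599
```

```bash
python3 shift.py '[[0.002,0.002,0.01,0,0,0],[0.005,0.003,0.025,-0.005,-0.003,0.006],[0.008,0.003,0.04,-0.005,-0.003,0.006],[0.011,0.003,0.052,-0.005,-0.003,0.006],[0.011,0.003,0.0527,-0.005,-0.003,0.006]]'>/dev/null; python3 shift.py '[[0,0,0,0,0,0]]'>/dev/null;python3 aim.py o .72 .052 .92; python3 - <<'E'
from rig import r;import cv2
cv2.imwrite('pics/w2.png',r.get_image("wrist")['pixels'][:,:,::-1])
E
```

```text
o 0.72 0.052 [0.0017, -0.0015, -0.0007, -0.0057, 0.0007, -0.0021]
4.05 [ 0.5 -0.3 -0.2] [ 0.17  0.65 -0.01  1.75  0.13  1.15 -1.35] 0.0597
```

View pics/w2.png

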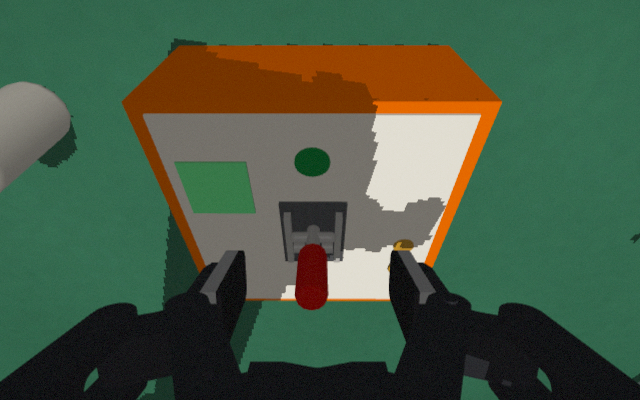

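The lever, at (312,245–305), stands between the pads at about (228,280) and (408,280). It sits about 1.5 mm towards -y, which agrees with the residual. I'll correct that and close.

```bash
python3 shift.py '[[0.0017,-0.0015,-0.0007,0,0,0],[0.0017,-0.0015,-0.0007,0,0,0]]'>/dev/null; python3 shift.py '[[0,0,0,0,0,0],[0,0,0,0,0,0],[0,0,0,0,0,0],[0,0,0,0,0,0],[0,0,0,0,0,0]]' 0.0;python3 shift.py '[[0,0,0,0,0,0],[0,0,0,0,0,0],[0,0,0,0,0,0]]'; python3 aim.py o .72 .052 .92 o .72 .0575 .92
```

```text
clock: 4.8
eef_pos: [0.4951, -0.1478, 0.0842]
tool_rot: [0.976, 0.068, -0.208, 0.012]
wrist_force: [0.4, 1.2, 2.7]
opening: 0.0102
grasp_force: 58.4
clock: 5.1
eef_pos: [0.4951, -0.1478, 0.0842]
tool_rot: [0.976, 0.068, -0.208, 0.012]
wrist_force: [-1.0, 2.5, 3.8]
opening: 0.0104
grasp_force: 58.5
o 0.72 0.052 [-0.0003, 0.0004, 0.0008, -0.0054, -0.0001, -0.0014]
o 0.72 0.0575 [-0.0014, 0.0003, -0.0046, -0.0054, -0.0001, -0.0014]
5.1 [-1.   2.5  3.8] [ 0.16  0.65 -0.01  1.75  0.13  1.15 -1.36] 0.0104
```

```bash
python3 shift.py '[[-0.0004,0,-0.002,0,0,0],[-0.0008,0,-0.004,0,0,0],[-0.0012,0,-0.006,0,0,0],[-0.0012,0,-0.006,0,0,0]]';  python3 aim.py o .72 .058 .92
```

```text
clock: 5.5
eef_pos: [0.496, -0.1477, 0.0893]
tool_rot: [0.976, 0.068, -0.209, 0.012]
wrist_force: [0.8, 1.8, -8.2]
opening: 0.0104
grasp_force: 58.3
o 0.72 0.058 [-0.0003, 0.0004, -0.0, -0.0057, 0.0005, -0.0014]
5.5 [ 0.8  1.8 -8.2] [ 0.16  0.65 -0.01  1.74  0.13  1.16 -1.35] 0.0104
```

Force is about 8 N, so the lever is out roughly 5 mm. Now I'll work out the swing arc.

```bash
python3 aim.py o .72 .0586 .92 o .648 .0586 .848 o .576 .0586 .776 o .504 .0586 .704 o .432 .0586 .632 o .36 .0586 .56
```

```text
o 0.72 0.0586 [-0.0004, 0.0004, -0.0006, -0.0057, 0.0005, -0.0014]
o 0.648 0.0586 [-0.0031, 0.0004, 0.0003, -0.0057, 0.0725, -0.0016]
o 0.576 0.0586 [-0.0058, 0.0004, 0.0015, -0.0056, 0.1445, -0.0018]
o 0.504 0.0586 [-0.0084, 0.0004, 0.0028, -0.0055, 0.2165, -0.002]
o 0.432 0.0586 [-0.0109, 0.0004, 0.0043, -0.0055, 0.2885, -0.0022]
o 0.36 0.0586 [-0.0133, 0.0004, 0.006, -0.0054, 0.3605, -0.0024]
5.5 [ 0.8  1.8 -8.2] [ 0.16  0.65 -0.01  1.74  0.13  1.16 -1.35] 0.0104
```

```bash
python3 shift.py '[[-0.0003,0,-0.0007,0,0,0],[-0.0018,0,-0.0003,0,0.036,0],[-0.0031,0,0.0003,0,0.0725,0],[-0.0045,0,0.0009,0,0.108,0],[-0.0058,0,0.0015,0,0.1445,0]]';  python3 aim.py o .576 .0586 .776 o .504 .0586 .704 o .432 .0586 .632 o .36 .0586 .56 o .288 .0586 .488 o .216 .0586 .416
```

```text
clock: 6.0
eef_pos: [0.4905, -0.1484, 0.0906]
tool_rot: [0.988, 0.069, -0.137, 0.007]
wrist_force: [1.2, 1.5, -9.6]
opening: 0.0102
grasp_force: 58.4
o 0.576 0.0586 [-0.0002, 0.0004, 0.0003, -0.0051, -0.002, -0.002]
o 0.504 0.0586 [-0.003, 0.0004, 0.0013, -0.0051, 0.07, -0.0022]
o 0.432 0.0586 [-0.0057, 0.0004, 0.0024, -0.005, 0.142, -0.0024]
o 0.36 0.0586 [-0.0083, 0.0005, 0.0037, -0.0049, 0.214, -0.0026]
o 0.288 0.0586 [-0.0108, 0.0005, 0.0052, -0.0048, 0.286, -0.0027]
o 0.216 0.0586 [-0.0131, 0.0005, 0.0069, -0.0047, 0.358, -0.0029]
6.0 [ 1.2  1.5 -9.6] [ 0.2   0.56 -0.03  1.86  0.11  0.99 -1.33] 0.0102
```

```bash
python3 shift.py '[[-0.003,0,0.0011,0,0.07,0],[-0.0057,0,0.0022,0,0.142,0],[-0.0083,0,0.0035,0,0.214,0],[-0.0108,0,0.005,0,0.286,0],[-0.0131,0,0.0067,0,0.358,0]]';  python3 aim.py o .288 .0586 .488  o .216 .0586 .416 o .144 .0586 .344 o .072 .0586 .272 o 0 .0586 .2 o 0 .052 .2
```

```text
clock: 6.5
eef_pos: [0.4761, -0.1505, 0.0882]
tool_rot: [0.997, 0.069, 0.042, -0.005]
wrist_force: [5.7, 4.3, -17.4]
opening: 0.0104
grasp_force: 58.2
o 0.288 0.0586 [0.0028, 0.0004, -0.0001, -0.0035, -0.0731, -0.0029]
o 0.216 0.0586 [0.0, 0.0004, 0.0007, -0.0034, -0.0011, -0.0031]
o 0.144 0.0586 [-0.0028, 0.0004, 0.0016, -0.0033, 0.0709, -0.0032]
o 0.072 0.0586 [-0.0054, 0.0004, 0.0027, -0.0032, 0.1429, -0.0033]
o 0.0 0.0586 [-0.008, 0.0004, 0.0041, -0.0031, 0.2149, -0.0034]
o 0.0 0.052 [-0.0054, 0.0004, 0.0101, -0.0031, 0.2149, -0.0034]
6.5 [  5.7   4.3 -17.4] [ 0.35  0.4  -0.11  2.12  0.01  0.54 -1.19] 0.0104
```

```bash
python3 shift.py '[[0,0,0.0012,0,0,0],[-0.0024,0,0.0022,0,0.07,0],[-0.0051,0,0.0032,0,0.142,0],[-0.0075,0,0.0045,0,0.21,0],[-0.0075,0,0.0045,0,0.21,0]]';  python3 aim.py  o 0 .0586 .2 o 0 .052 .2
```

```text
clock: 7.0
eef_pos: [0.469, -0.1516, 0.0834]
tool_rot: [0.987, 0.068, 0.146, -0.012]
wrist_force: [3.7, 3.2, -7.2]
opening: 0.0101
grasp_force: 60.2
o 0.0 0.0586 [-0.0004, 0.0003, -0.0002, -0.0032, 0.0058, -0.0049]
o 0.0 0.052 [0.0009, 0.0003, 0.0063, -0.0032, 0.0058, -0.0049]
7.0 [ 3.7  3.2 -7.2] [ 0.57  0.37 -0.27  2.26 -0.14  0.26 -0.98] 0.0101
```

```bash
python3 shift.py '[[0.0003,0,0.002,0,0,0],[0.0007,0,0.004,0,0,0],[0.001,0,0.0055,0,0,0],[0.001,0,0.0055,0,0,0]]'; python3 aim.py o 0 .052 .2 o 0 .11 .2
```

```text
clock: 7.4
eef_pos: [0.4718, -0.1511, 0.078]
tool_rot: [0.987, 0.068, 0.145, -0.012]
wrist_force: [1.9, 3.1, -4.5]
opening: 0.0101
grasp_force: 60.7
o 0.0 0.052 [-0.0003, 0.0004, 0.0002, -0.0031, 0.008, -0.0039]
o 0.0 0.11 [-0.0123, 0.0003, -0.0565, -0.0031, 0.008, -0.0039]
7.4 [ 1.9  3.1 -4.5] [ 0.56  0.39 -0.26  2.25 -0.14  0.25 -0.98] 0.0101
```

Nearly seated. I'll open, let the spring finish, and back off along the lever.

```bash
python3 shift.py '[[0.0001,0,0.0005,0,0,0],[0.0001,0,0.0005,0,0,0],[0.0001,0,0.0005,0,0,0],[0.0001,0,0.0005,0,0,0],[0.0001,0,0.0005,0,0,0]]' 0.05; python3 shift.py '[[-0.003,0,-0.015,0,0,0],[-0.007,0,-0.035,0,0,0],[-0.012,0,-0.056,0,0,0],[-0.012,0,-0.09,0,0,0],[-0.012,0,-0.12,0,0,0]]'; python3 shift.py '[[0,0,0,0,0,0],[0,0,0,0,0,0]]' >/dev/null; python3 - <<'E'
from rig import r;import cv2,numpy as np
s=r.get_image("side")['pixels'];t=r.get_image("top")['pixels']
f=lambda i,x,y:cv2.resize(i[y:y+75,x:x+100],(400,300),interpolation=cv2.INTER_CUBIC)
cv2.imwrite('pics/c2.png',np.hstack([f(s,330,170),f(t,302,222)])[:,:,::-1])
E
python3 aim.py g 0 .12 .2
```

```text
clock: 7.9
eef_pos: [0.4719, -0.1515, 0.0777]
tool_rot: [0.987, 0.068, 0.145, -0.012]
wrist_force: [-0.4, -0.8, 0.1]
opening: 0.0494
grasp_force: 0.0
clock: 8.4
eef_pos: [0.4256, -0.1581, 0.19]
tool_rot: [0.987, 0.068, 0.145, -0.012]
wrist_force: [1.4, -0.1, 0.6]
opening: 0.0498
grasp_force: 0.0
g 0.0 0.12 [0.0727, -0.2736, 0.0762, -0.0169, 0.0089, 0.0383]
8.7 [ 0.3 -0.2 -1.1] [ 0.7   0.11 -0.33  2.26 -0.22  0.54 -0.89] 0.0503
```

View pics/c2.png

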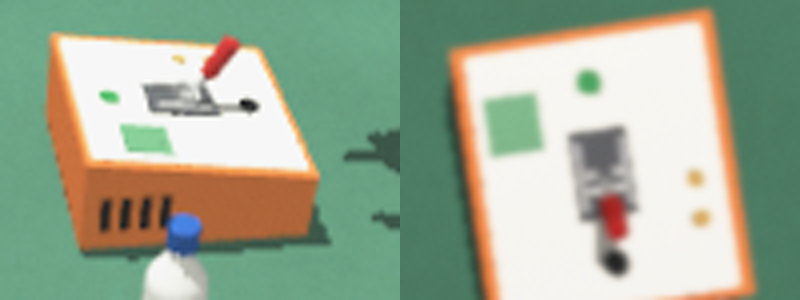

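The orange lever now leans to the black dot, with its tip at side (388,181) and top (355.5,280). I'll check the tip numerically and go to the grey box.

```bash
python3 - <<'E'
from geo import *
h,L=lever((.4895,-.149,.142,0),0.)
t=tri((388,180.7),(355.3,279.5));print(t[0].round(4),t[1].round(2),(h+L.apply([0,0,.062])).round(4))
for s in(.062,.068):p=h+L.apply([0,0,s]);print(proj(S,p).round(1),proj(T,p).round(1))
E
python3 shift.py '[[0.015,-0.045,0,0,0,0],[0.03,-0.09,0,0,0,0],[0.045,-0.135,0,0,0,0],[0.06,-0.18,0,0,0.01,0.02],[0.07,-0.225,0,-0.01,0.01,0.038]]' 0.06 >/dev/null; python3 aim.py g 0 .12 .2
```

```text
[ 0.4626 -0.1504  0.1031] 0.05 [ 0.4615 -0.153   0.1043]
[388.5 179.7] [356.7 280.1]
[390.  177.8] [357.2 281.7]
g 0.0 0.12 [0.0002, -0.0506, 0.0754, -0.0077, -0.0008, 0.0012]
9.2 [ 1.3 -0.4 -0.4] [ 0.26  0.08 -0.52  2.24  0.16  0.54 -1.85] 0.06
```

```bash
python3 shift.py '[[0,-0.035,0.01,0,0,0],[0,-0.05,0.03,0,0,0],[0,-0.0506,0.05,0,0,0],[0,-0.0506,0.055,0,0,0],[0,-0.0506,0.055,0,0,0]]' >/dev/null; python3 shift.py '[[0,0,0,0,0,0],[0,0,0,0,0,0]]'>/dev/null; python3 - <<'E'
from rig import r;import cv2,numpy as np
o=r.observe();i=r.get_image("wrist")
cv2.imwrite('pics/w3.png',i['pixels'][:,:,::-1])
from geo import *;import aim
Q=R.from_quat(o['tool_rot']);M=i['tool_from_camera']
h,L=lever(aim.BOX['g'],0.)
for s in(.062,.05,.034):
    c=np.linalg.inv(M)@np.r_[Q.inv().apply(h+L.apply([0,0,s])-o['eef_pos']),1];print(s,i['fx']*c[0]/c[2]+i['cx'],i['fy']*c[1]/c[2]+i['cy'],c[2])
aim.aim('g',0,.12,.2);aim.aim('g',0,.052,.2)
print(o['joint_pos'].round(2))
E
```

```text
0.062 312.0524471760742 204.04192980337058 0.21010621910335459
0.05 312.4037369014743 195.3149383441008 0.2208439166214623
0.034 312.8222201485312 184.91867719882168 0.235160846645606
g 0 0.12 [-0.0006, -0.0028, 0.0218, -0.0064, -0.0032, 0.0009]
g 0 0.052 [0.0127, -0.0024, 0.0885, -0.0064, -0.0032, 0.0009]
[ 0.09  0.22 -0.5   2.24  0.43  0.45 -2.22]
```

View pics/w3.png

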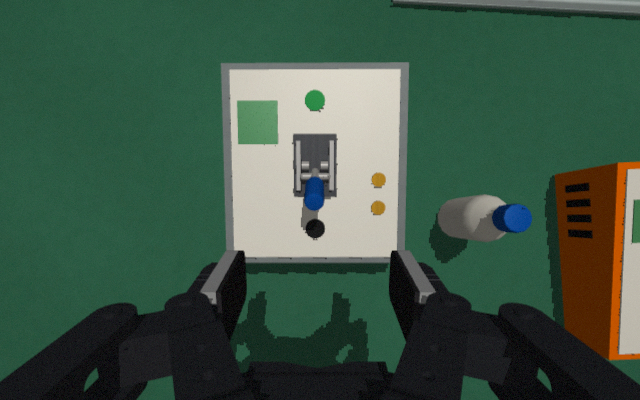

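The blue lever end is at about (314,200), against a prediction of (312,204), so the box is about 1–2 mm farther uphill. I'll update the grey box's position and descend.

```bash
sed -i "s/'g':(.529,.131,/'g':(.5305,.130,/" aim.py; python3 aim.py g 0 .052 .2;  python3 shift.py '[[0.002,-0.001,0.02,0,0,0],[0.006,-0.001,0.04,0,0,0],[0.01,-0.001,0.06,0,0,0],[0.014,-0.001,0.08,-0.006,-0.003,0],[0.014,-0.001,0.088,-0.006,-0.003,0]]'; python3 shift.py '[[0,0,0,0,0,0],[0,0,0,0,0,0]]'>/dev/null; python3 aim.py g 0 .052 .2
```

```text
g 0.0 0.052 [0.014, -0.0012, 0.0889, -0.0064, -0.0032, 0.0009]
9.95 [0.5 0.1 1. ] [ 0.09  0.22 -0.5   2.24  0.43  0.45 -2.22] 0.0601
clock: 10.45
eef_pos: [0.5125, 0.1282, 0.0771]
tool_rot: [0.988, 0.048, 0.148, -0.007]
wrist_force: [0.4, -0.2, -0.1]
opening: 0.0599
grasp_force: 0.0
g 0.0 0.052 [0.0006, 0.0003, 0.0009, -0.0009, 0.0006, 0.0017]
10.65 [-0.1 -0.5  0.2] [-0.09  0.42 -0.3   2.21  0.69  0.31 -2.47] 0.0601
```

```bash
python3 shift.py '[[0.0005,0,0.0009,0,0,0],[0.0005,0,0.0009,0,0,0],[0.0005,0,0.0009,0,0,0],[0.0005,0,0.0009,0,0,0],[0.0005,0,0.0009,0,0,0]]' 0.0 >/dev/null;python3 shift.py '[[0,0,0,0,0,0],[0,0,0,0,0,0],[0,0,0,0,0,0]]'; python3 aim.py g 0 .052 .2 g 0 .058 .2
```

```text
clock: 11.45
eef_pos: [0.5127, 0.129, 0.0777]
tool_rot: [0.988, 0.049, 0.149, -0.008]
wrist_force: [-3.4, 0.5, 5.1]
opening: 0.0101
grasp_force: 58.5
g 0.0 0.052 [-0.0001, 0.0007, -0.0001, -0.0013, 0.0001, 0.0022]
g 0.0 0.058 [-0.0013, 0.0007, -0.0059, -0.0013, 0.0001, 0.0022]
11.45 [-3.4  0.5  5.1] [-0.1   0.42 -0.3   2.21  0.69  0.31 -2.47] 0.0101
```

```bash
python3 shift.py '[[-0.0004,0,-0.002,0,0,0],[-0.0008,0,-0.004,0,0,0],[-0.0013,0,-0.0061,0,0,0],[-0.0013,0,-0.0064,0,0,0],[-0.0013,0,-0.0064,0,0,0]]'; python3 aim.py g 0 .0582 .2 g .072 .0582 .272 g .144 .0582 .344 g .216 .0582 .416 g .288 .0582 .488
```

```text
clock: 11.95
eef_pos: [0.5098, 0.1287, 0.0828]
tool_rot: [0.988, 0.049, 0.149, -0.008]
wrist_force: [5.8, 3.4, -7.3]
opening: 0.0099
grasp_force: 58.3
g 0.0 0.0582 [-0.0002, 0.0007, -0.0004, -0.0019, 0.0004, 0.0018]
g 0.072 0.0582 [0.0026, 0.0007, -0.0011, -0.0018, -0.0716, 0.0019]
g 0.144 0.0582 [0.0054, 0.0007, -0.0016, -0.0017, -0.1436, 0.002]
g 0.216 0.0582 [0.0083, 0.0007, -0.0019, -0.0017, -0.2156, 0.002]
g 0.288 0.0582 [0.0112, 0.0007, -0.0021, -0.0016, -0.2876, 0.0021]
11.95 [ 5.8  3.4 -7.3] [-0.08  0.41 -0.31  2.21  0.68  0.31 -2.45] 0.0099
```

About 9 N along the lever axis, so it's fully out. Swinging.

```bash
python3 shift.py '[[0.0012,0,-0.0007,0,-0.036,0],[0.0026,0,-0.001,0,-0.0716,0],[0.004,0,-0.0013,0,-0.108,0],[0.0054,0,-0.0015,0,-0.1436,0],[0.0083,0,-0.0018,0,-0.2156,0]]'; python3 aim.py g .216 .058 .416 g .288 .058 .488 g .36 .058 .56 g .432 .058 .632 g .504 .058 .704 g .576 .058 .776
```

```text
clock: 12.45
eef_pos: [0.5165, 0.1294, 0.0868]
tool_rot: [0.998, 0.05, 0.041, -0.003]
wrist_force: [6.0, 0.7, -9.2]
opening: 0.0099
grasp_force: 58.5
g 0.216 0.058 [0.0007, 0.0007, -0.0, -0.0016, 0.0021, 0.003]
g 0.288 0.058 [0.0035, 0.0007, -0.0008, -0.0015, -0.0699, 0.0031]
g 0.36 0.058 [0.0063, 0.0008, -0.0013, -0.0014, -0.1419, 0.0031]
g 0.432 0.058 [0.0092, 0.0008, -0.0016, -0.0013, -0.2139, 0.0032]
g 0.504 0.058 [0.012, 0.0008, -0.0018, -0.0012, -0.2859, 0.0032]
g 0.576 0.058 [0.0149, 0.0008, -0.0017, -0.001, -0.3579, 0.0033]
12.45 [ 6.   0.7 -9.2] [ 0.1   0.5  -0.51  2.03  0.45  0.63 -2.18] 0.0099
```

```bash
python3 shift.py '[[0.003,0,-0.0008,0,-0.07,0],[0.006,0,-0.0013,0,-0.142,0],[0.009,0,-0.0016,0,-0.214,0],[0.012,0,-0.0018,0,-0.286,0],[0.0149,0,-0.0017,0,-0.358,0]]'; python3 aim.py g .576 .058 .776 g .648 .058 .848 g .72 .058 .92 g .72 .052 .92
```

```text
clock: 12.95
eef_pos: [0.531, 0.1307, 0.089]
tool_rot: [0.989, 0.049, -0.139, 0.006]
wrist_force: [1.0, 3.0, -8.9]
opening: 0.0096
grasp_force: 58.6
g 0.576 0.058 [-0.0, 0.0007, -0.0008, -0.0013, 0.0025, 0.0022]
g 0.648 0.058 [0.0027, 0.0007, -0.0015, -0.0012, -0.0695, 0.0023]
g 0.72 0.058 [0.0055, 0.0007, -0.002, -0.0011, -0.1415, 0.0023]
g 0.72 0.052 [0.0059, 0.0007, 0.0039, -0.0011, -0.1415, 0.0023]
12.95 [ 1.   3.  -8.9] [ 0.12  0.7  -0.55  1.72  0.3   1.09 -2.02] 0.0096
```

```bash
python3 shift.py '[[0.0027,0,-0.001,0,-0.07,0],[0.0053,0,-0.0015,0,-0.14,0],[0.0053,0,-0.0015,0,-0.14,0],[0.0053,0,-0.0015,0,-0.14,0]]'; python3 aim.py g .72 .058 .92 g .72 .052 .92
```

```text
clock: 13.35
eef_pos: [0.5363, 0.1312, 0.0885]
tool_rot: [0.977, 0.049, -0.206, 0.01]
wrist_force: [1.9, 3.5, -8.9]
opening: 0.0099
grasp_force: 58.8
g 0.72 0.058 [0.0001, 0.0007, -0.0011, -0.0, -0.0053, 0.0024]
g 0.72 0.052 [0.0013, 0.0007, 0.0048, -0.0, -0.0053, 0.0024]
13.35 [ 1.9  3.5 -8.9] [ 0.1   0.78 -0.54  1.61  0.27  1.26 -1.99] 0.0099
```

```bash
python3 shift.py '[[0.0004,0,0.002,0,0,0],[0.0008,0,0.004,0,0,0],[0.001,0,0.005,0,0,0],[0.001,0,0.005,0,0,0]]'; python3 shift.py '[[0,0,0,0,0,0],[0,0,0,0,0,0],[0,0,0,0,0,0],[0,0,0,0,0,0],[0,0,0,0,0,0]]' 0.05; python3 aim.py g .72 .12 .92
```

```text
clock: 13.75
eef_pos: [0.5358, 0.1312, 0.0854]
tool_rot: [0.977, 0.049, -0.205, 0.01]
wrist_force: [-0.0, 4.2, -5.8]
opening: 0.01
grasp_force: 58.9
clock: 14.25
eef_pos: [0.5359, 0.1305, 0.085]
tool_rot: [0.977, 0.048, -0.206, 0.01]
wrist_force: [0.5, 0.2, -0.1]
opening: 0.0498
grasp_force: 0.0
g 0.72 0.12 [-0.0129, 0.0, -0.0652, 0.0009, -0.0053, 0.0014]
14.25 [ 0.5  0.2 -0.1] [ 0.1   0.79 -0.53  1.61  0.27  1.25 -1.99] 0.0498
```

```bash
python3 shift.py '[[-0.003,0,-0.016,0,0,0],[-0.007,0,-0.035,0,0,0],[-0.013,0,-0.065,0,0,0],[-0.02,0,-0.1,0,0,0],[-0.03,0,-0.14,0,0,0]]';python3 shift.py '[[0,0,0,0,0,0],[0,0,0,0,0,0],[0,0,0,0,0,0]]' >/dev/null; python3 - <<'E'
from rig import r;import cv2,numpy as np
s=r.get_image("side")['pixels'];t=r.get_image("top")['pixels']
f=lambda i,x,y:cv2.resize(i[y:y+75,x:x+100],(400,300),interpolation=cv2.INTER_CUBIC)
cv2.imwrite('pics/c3.png',np.vstack([np.hstack([f(s,330,170),f(s,320,255)]),np.hstack([f(t,302,222),f(t,165,205)])])[:,:,::-1])
from geo import *;import aim
h,L=lever(aim.BOX['g'],.72)
for q in(.062,.068):p=h+L.apply([0,0,q]);print(proj(S,p).round(1),proj(T,p).round(1))
E
```

```text
clock: 14.75
eef_pos: [0.5648, 0.1335, 0.227]
tool_rot: [0.977, 0.048, -0.206, 0.01]
wrist_force: [0.5, -0.5, -0.6]
opening: 0.0501
grasp_force: 0.0
[360.1 267.7] [204.4 237.2]
[359.6 265.5] [203.5 236.2]
```

View pics/c3.png

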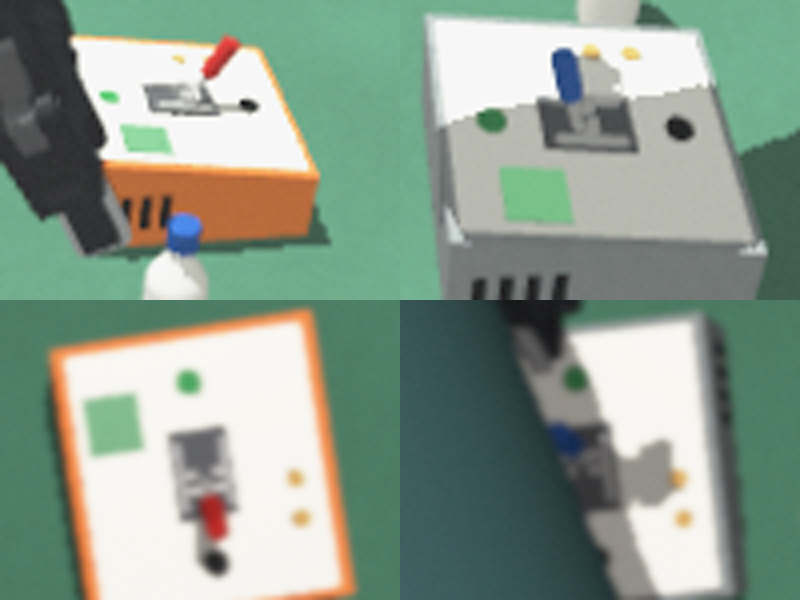

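The grey lever leans to green with its end at side (360.5,268), against (360.1,267.7) predicted for fully seated. The orange lever is still off and the robot is clear of everything.

```bash
python3 -c "
from rig import r
print(r.sign_off())"
```

```text
the job is handed in; nothing more can be done
None
```

The orange lever is off, the grey lever is on, both look seated in their notches in the final pictures, and the job is handed in at about 15 s of the allowed 51 s; sign-off returned no verdict.

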